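# Load a carton into the coder and close its guard sash

### The arm

A 7-joint arm with a two-finger parallel gripper is mounted at the origin on a cart in front of the work surface, level with it; the furniture and walls round the work are solid. World frame = base frame: x ahead of the robot, y to its left, z up, the work surface at z = 0. Lengths are in m, angles in degrees, forces in N, time in s.
With the tool pointing down it reaches from about 0.35 to 0.775 m from the base axis. Payload 3.1 kg.
Tool frame: the origin (TCP) lies midway between the tips of the shut fingers; the grasp point (between the pads) lies 19 mm behind it; z points along the fingers, x is the direction in which the jaws open and shut, and the axes are right-handed (so a half turn about z gives the same grasp; the last joint's range is limited). The gripper opens to 85 mm and grips with 20 to 120 N. Pads are 22 mm wide; open, the fingers measure 114 mm over their backs; the gripper's body (76 mm by 85 mm) begins 54 mm behind the grasp point. The pads swing forward as they close: fully open they stand 13 mm farther back than shut.
Start: joints at [67.397, 17.813, 0.802, 86.603, -0.252, 75.585, -1.558], TCP at [0.19, -0.516, 0.197] pointing down, gripper open.
Joint ranges: [-154.91, 154.91], [-16.99, 109.72], [-72.82, 74.43], [7.12, 147.25], [-82.49, 262.49], [11.32, 116.49], [-174.64, 174.64]. Speed limits (degrees/s): [159.86, 159.86, 180, 180, 180, 180, 180].

### API

Orientations are given as a 3x3 rotation matrix whose columns are the frame's x, y, z axes.
In Python, from rig import * gives the robot as it stands. The module is installed in compiled form; this text tells all that it offers. Calls block until the motion is done:
- reach(position, orientation): joint-space move of the TCP to a pose.
- move_l(position, rot=None, feed=0.15): straight line of the TCP; rot=None keeps the orientation; feed is the mean speed in m/s.
- set_joints(angles): joint-space move.
- grip(opening, f_grip=None): finger opening in m; f_grip is the grip in N (None keeps the last); returns when the fingers have stopped.
- pause(seconds).
- inverse_kinematics(position, orientation): joint angles nearest the present ones, or None.
- read_state(): the state.
- grab_frame(name): name is "scene" or "side" or "wrist"; returns a dict with "frame" (480x640x3 uint8, red, green, blue), "range_z" (480x640 float32, m along the optical axis (not along the pixel's ray), 0 where there is no reading), "vfov" (degrees; the focal length in pixels is half the picture's height over the tangent of half this angle, whatever the lens; pixels are square), "cx", "cy" (the principal point, pixels), "extrinsics" (4x4, takes a point from camera to world coordinates). Camera axes: x right, y up, looking along -z (the intrinsics and any distortion apply to the point x, -y, -z); pixel columns grow to the right and rows downward; lengths in m; the calibration is good to about 2 mm. A picture is of the moment at which its call begins.
A pose or a line that the arm cannot do raises MotionError and nothing moves.
- close_job(): hands the job in, once; it reports no verdict.
Trained networks look in the newest picture that a camera, given by its name, has taken for a name from the list of things; names that differ only in an ending like _2 or _b are one class to them, and where a whole thing is asked for, a point or a joint stands for the part that bears it (a point fixed in the world has none). Each returns a list of dicts, best first, with "p" (0 to 1); they miss things now and then, are a little off and sometimes report something else, mostly with a low value. They report only what shows in the picture. A call takes as long as a camera call.
- find_in(camera, thing): "rect" ([centre column, centre row, width, height] in pixels, round what is visible of it).
- outline_of(camera, thing): "pixels" (480x640 bool, what is visible of it) and "rect" ([centre column, centre row, width, height] in pixels, round what is visible of it).
The state is a dict: "time_s": time; "joint_positions": joint angles; "joint_velocities": joint speeds; "effort": joint torques, N m; "position": TCP position; "orientation": TCP orientation; "contact_force": force on the tool from outside, world axes, zero at the start; "moment": the same for the moment, N m; "opening": finger opening in m.
Only numpy, scipy, OpenCV 4.12 (cv2) and the standard library are available. Lean on these libraries where they do the work, as an engineer would, in place of code of your own. Each camera call takes 0.05 s, during which the arm holds its last target. There are 200 camera calls.

### The job

Load the second tea carton into the carton coder: first raise the coder's clear guard sash well up by its handle, then lift the carton straight up out of the opened shipping case and set it down free on the table on its long narrow side, so that you can take it again at a slant by one end, because an upright hand does not fit under the sash. Slide it so, still on its narrow side, down the free left lane of the sloping bed until its end lies flat against the backstop, beside the carton already there, and let go. Then lower the sash gently until it is fully shut; do not drop or topple the carton, and leave the loaded carton and the other things where they are.

Things in the scene. Friction and masses are not known exactly. Their poses are not given: they have to be found in the camera images.
- coder: Carton coder, fixed, turned up to 0.12 rad: aluminium frame 400 wide with clear windows and a clear lifting sash in front. Origin: table level, in the sash plane, midway between the front uprights; x to the rear, y left, z up. Uprights 20 wide at y +-190, 474 high. Opening 350 wide, from the sill (27 high) to a header 288 high, 14 to 34 behind the sash. Roof 308 high. Rear panel at x = 190.
- sash (a joint): Height of the guard sash above its shut place, m: 0 shut on the sill, 0.265 fully raised; starts at 0 to 0.06. Shut, its lower edge is 27.5 mm above the table. Its friction guides hold it wherever it is left (about 8 N to raise it, 2 N to lower it).
- sash_handle (a point): Middle of the sash handle's grip bar, moving with the sash: an upright black bar 16 wide (coder y), 14 deep, 88 long, 47 in front of the sash plane, at coder y = -100, 57 above the sash's lower edge. 33 free behind the bar; two arms 12 high, centred 38 above and below this point, join it to the sash, so 64 of bar is free between them. Pinch it across its width.
- bed: Sloping steel bed in the coder, fixed to it, falling 12 degrees to the rear. Origin: on its surface at the foot of the backstop, midway between the lanes (132.5 behind the sash plane, 32 above the table); x down the slope to the rear, y to coder's left, z square off the bed. The backstop is the plane x = 0, 78 high. The bed reaches forward to x = -126. Cardboard does not slide down it by itself.
- left_lane (a point): Point on the bed at the foot of the backstop, in the middle of the free left lane (bed y = +65; the occupied right lane is at -65); axes as the bed's. Each lane is 66 wide between white strips 6 wide and 8 high that run from the backstop to bed x = -112. A carton that is home ends 15 or more behind the sash plane.
- case: Opened shipping case of brown cardboard, fixed, with no lid: outside 150 (its x) x 140 (its y) x 80 high, walls and floor 4 thick, its flaps folded outward and down, reaching 30 beyond the walls. Turned up to 0.5 rad. Origin: under its centre.
- carton: The tea carton to load: dark printed box 78 x 117 x 58 (own x, y, z), 0.1 to 0.2 kg. It starts in the case, on its long narrow side on the case's floor: own x up, own y (117) along the case's x, about 12 from either end wall, 30 to 45 from the side walls, its top 82 above the table. Origin: centre of its 78 x 117 face at own z = 0. To be grasped across the 58.
- carton_mid (a point): Centre of the carton's volume (own z = 29). Axes as the carton's. Home in the lane it is 58.5 in front of the backstop and 39 off the bed. Either end may go against the backstop.
- loaded_carton: The same kind of carton, loose, already home in the right lane, lying on its long 117 x 58 side, 78 high. Origin: centre of its right-hand 78 x 117 face. Not to be disturbed.
- label_roll: Bystander: white label roll lying flat, 90 across, 40 high; origin under its centre.
- flat_carton: Bystander: another tea carton lying flat, 78 x 117, 58 high; origin under its centre.
- tally_counter: Bystander: small hand tally counter, 80 x 49 x 25; origin under its centre.
- bone_folder: Bystander: flat creasing tool, 22 x 153 x 8; origin under its centre.

How it is judged (in metres and radians):
On the way, in this order (a step that is already met when the one before it is completed fails the run):
1. the sash is raised high enough to load (0.18 m or more) (value of joint sash above 0.18 m), for 0.2 s.
2. the carton stands let go on the table, on its long narrow side (its centre 36 to 42 mm up) (height (world z) of carton_mid between 0.036 and 0.0415 m and contact force between carton and case below 0.05 N and contact force between carton and the fingers below 0.3 N and linear speed of carton below 0.03 m/s), for 0.1 s.
3. the carton lies home in the left lane, let go (x of carton_mid in the frame of bed between -0.0645 and -0.054 m and y of carton_mid in the frame of bed between 0.055 and 0.075 m and z of carton_mid in the frame of bed between 0.033 and 0.045 m and angle between the y axis of carton and the x axis of bed, either way round below 0.08 rad and angle between the z axis of carton and the y axis of bed, either way round below 0.08 rad and contact force between carton and the fingers below 0.3 N), for 0.2 s.
At the end, for the whole second after the job is handed in: The sash is shut (within 6 mm); the carton rests in the left lane on one of its long narrow sides, its end within 5 mm of the backstop, within 10 mm of the lane's middle and square to it (0.08 rad); the loaded carton is within 12 mm of where it was (x of carton_mid in the frame of bed between -0.0645 and -0.054 m and y of carton_mid in the frame of bed between 0.055 and 0.075 m and z of carton_mid in the frame of bed between 0.033 and 0.045 m and angle between the y axis of carton and the x axis of bed, either way round below 0.08 rad and angle between the z axis of carton and the y axis of bed, either way round below 0.08 rad and value of joint sash below 0.006 m and linear speed of carton below 0.01 m/s and distance of loaded_carton from where it was at the start of the episode below 0.012 m); the robot touches nothing.
It fails at once if the carton is dropped (1.2 m/s) or topples (5 rad/s) (angular speed of carton above 5 rad/s or linear speed of carton above 1.2 m/s).
It fails at once if the sash is slammed (faster than 0.4 m/s downward) (velocity of joint sash below -0.4 m/s).
It fails at once if the loaded carton is knocked out of place (20 mm) (distance of loaded_carton from where it was at the start of the episode above 0.02 m).
It fails at once if another thing on the table is pushed away (30 mm) (distance of any of label_roll, flat_carton, tally_counter, bone_folder from where it was at the start of the episode above 0.03 m).
It also fails if it takes over 72 s, if anything falls off the work surface, if the arm or the gripper's body presses on something with over 40 N, if the wrist force passes 120 N, or if a joint passes its speed limit or range.

## Working session

There is one attempt and no reset: what is moved stays moved. The work goes in short steps, each a Python script; the robot and the scene stay as the last script left them, time stands still between calls to the robot, and variables do not carry over. Pictures are saved under pics/ and viewed, about 8 in all and at most 12, crops included, and the job is handed in when it is done.

```bash
mkdir -p pics
cat > h.py <<'E'
from rig import *
import numpy as np, cv2
def cloud(f):
    z=f["range_z"]; h,w=z.shape; fl=h/2/np.tan(np.radians(f["vfov"])/2)
    v,u=np.mgrid[:h,:w]
    P=np.stack([(u-f["cx"])/fl*z,-(v-f["cy"])/fl*z,-z],-1)
    E=np.array(f["extrinsics"]); W=P@E[:3,:3].T+E[:3,3]
    W[z<=0]=np.nan
    return W
def save(f,n): cv2.imwrite("pics/"+n,cv2.cvtColor(f["frame"],cv2.COLOR_RGB2BGR))
E
python3 - <<'E'
from h import *
for c in ["scene","side"]:
    f=grab_frame(c); save(f,c+"0.png"); W=cloud(f); np.savez("c_"+c,W=W,f=f["frame"])
    print(c,f["vfov"],f["cx"],f["cy"],np.round(f["extrinsics"],3).tolist(),[k for k in f])
    for t in ["coder","sash_handle","bed","case","carton","loaded_carton","label_roll","flat_carton","tally_counter","bone_folder"]:
        for o in outline_of(c,t)[:3]:
            m=o["pixels"]; p=W[m]; p=p[~np.isnan(p[:,0])]
            if len(p): print(t,round(o["p"],2),np.round(o["rect"]),"med",np.round(np.median(p,0),3),"lo",np.round(np.percentile(p,3,axis=0),3),"hi",np.round(np.percentile(p,97,axis=0),3))
print(read_state()["time_s"])
E
```

```text
scene 48.653843975901225 322.54470963350036 242.8554344800996 [[0.869, 0.322, -0.375, -0.012], [-0.494, 0.597, -0.632, -1.026], [0.02, 0.735, 0.678, 1.123], [0.0, 0.0, 0.0, 1.0]] ['frame', 'range_z', 'vfov', 'cx', 'cy', 'extrinsics']
coder 0.73 [409. 241. 171. 239.] med [ 0.586 -0.351  0.273] lo [ 0.559 -0.465  0.018] hi [ 0.763 -0.083  0.471]
sash_handle 0.66 [377. 257.  88. 155.] med [ 0.575 -0.289  0.209] lo [ 0.55  -0.431  0.08 ] hi [ 0.583 -0.104  0.323]
case 0.82 [294. 220.  60.  47.] med [0.576 0.057 0.066] lo [0.502 0.014 0.005] hi [0.624 0.182 0.083]
case 0.5 [375. 261.  91. 154.] med [ 0.575 -0.288  0.209] lo [ 0.551 -0.433  0.081] hi [ 0.583 -0.103  0.323]
carton 0.88 [294. 216.  37.  24.] med [0.556 0.093 0.081] lo [0.507 0.073 0.05 ] hi [0.6   0.136 0.087]
label_roll 0.67 [240. 198.  15.  10.] med [0.458 0.301 0.04 ] lo [0.448 0.276 0.036] hi [0.467 0.325 0.044]
flat_carton 0.78 [240. 173.  35.  32.] med [0.501 0.425 0.054] lo [0.469 0.393 0.007] hi [0.544 0.505 0.062]
tally_counter 0.7 [385. 410.  16.  24.] med [ 0.443 -0.554  0.023] lo [ 0.424 -0.571  0.009] hi [ 0.465
[... 453 characters left out ...]
i [ 0.738 -0.075  0.473]
sash_handle 0.98 [388. 216. 124.  54.] med [ 0.573 -0.261  0.27 ] lo [ 0.563 -0.428  0.201] hi [ 0.582 -0.099  0.325]
sash_handle 0.64 [396. 218. 153. 145.] med [ 0.582 -0.266  0.307] lo [ 0.559 -0.451  0.213] hi [ 0.738 -0.075  0.473]
sash_handle 0.6 [196. 256.  28.  35.] med [0.419 0.29  0.038] lo [ 0.381  0.251 -0.   ] hi [0.466 0.335 0.046]
case 0.49 [233. 241.   7.   6.] med [0.486 0.202 0.061] lo [ 0.047 -0.076 -0.004] hi [0.537 0.236 0.665]
label_roll 0.91 [198. 255.  29.  33.] med [0.419 0.288 0.038] lo [ 0.381  0.251 -0.   ] hi [0.467 0.332 0.046]
flat_carton 0.69 [166. 225.  44.  32.] med [0.49  0.445 0.054] lo [0.464 0.397 0.004] hi [0.542 0.511 0.063]
1.1
```

View pics/scene0.png

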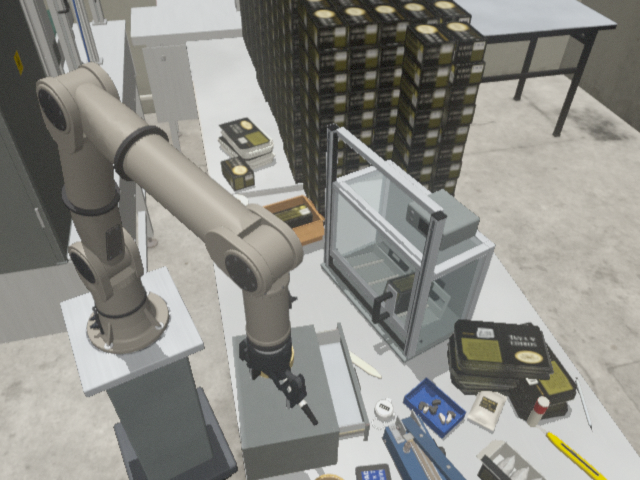

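View pics/side0.png

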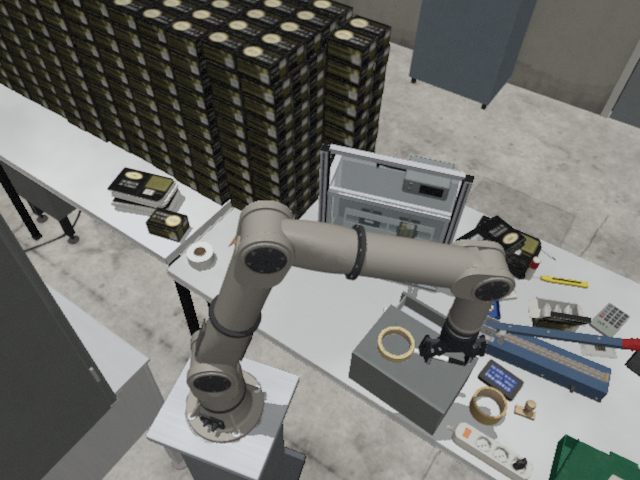

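Run:
```python
from h import *
allp=[];
for c in ["scene","side"]:
    d=np.load(f"c_{c}.npz"); W=d["W"].reshape(-1,3); m=~np.isnan(W[:,0]); allp.append(W[m])
    P=W[m]; 
    q=P[(P[:,2]>.33)&(P[:,2]<.48)&(P[:,0]>.5)&(P[:,0]<.66)&(P[:,1]>-.52)&(P[:,1]<-.02)]
    r=cv2.minAreaRect(q[:,:2].astype(np.float32)*1000); print(c,len(q),r)
    x=np.polyfit(q[:,1],q[:,0],1); print(x,np.percentile(q,[1,50,99],axis=0).round(3).tolist())
P=np.vstack(allp)
H=np.zeros((700,500))  # rows x .1...0.8?, cols y
ok=(P[:,0]>-.0)&(P[:,0]<.9)&(P[:,1]>-.75)&(P[:,1]<.65)&(P[:,2]>-.1)&(P[:,2]<.6)
Q=P[ok]; s=500
img=np.full((450,700),-1.0)
i=449-(Q[:,0]*s).astype(int).clip(0,449); j=(699-((Q[:,1]+.75)*s)).astype(int).clip(0,699)
np.maximum.at(img,(i,j),Q[:,2])
v=np.where(img<-.5,0,np.clip((img+.05)/.4,0,1)*240+15).astype(np.uint8)
o=cv2.applyColorMap(v,cv2.COLORMAP_TURBO); o[img<-.5]=0
for k in range(0,9): cv2.putText(o,f"x.{k}",(0,449-k*50),0,.35,(255,255,255))
for k in range(-7,7): cv2.putText(o,f"{k/10}",(int(699-(k/10+.75)*s),445),0,.35,(255,255,255)); 
cv2.imwrite("pics/map.png",o)
```

```text
scene 3374 ((610.4071655273438, -264.7708740234375), (95.2796859741211, 404.68505859375), 2.344406843185425)
[-0.05420604  0.57291206] [[0.558, -0.467, 0.332], [0.582, -0.328, 0.458], [0.658, -0.069, 0.475]]
side 2752 ((608.46875, -262.8642272949219), (100.40934753417969, 401.9065856933594), 2.4291629791259766)
[-0.08899049  0.56581814] [[0.554, -0.463, 0.331], [0.58, -0.314, 0.459], [0.658, -0.067, 0.476]]
```

View pics/map.png

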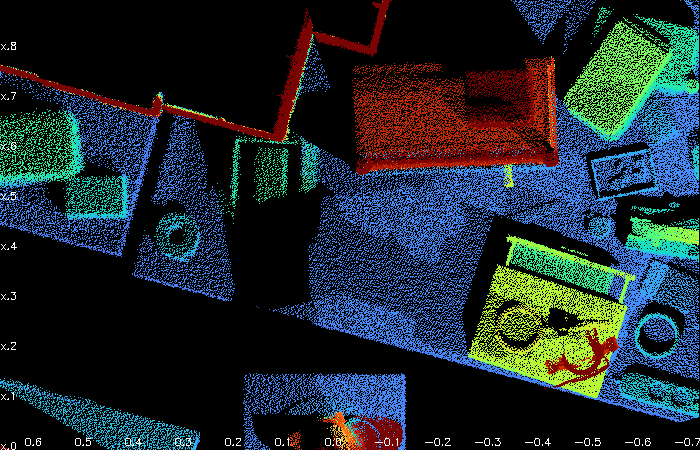

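```bash
cat >> h.py <<'E'
def fr(yaw,pitch,off=0):
    """tool: z forward along heading yaw(deg), pitched down by pitch(deg); jaws horizontal"""
    a,p=np.radians(yaw),np.radians(pitch)
    z=np.array([np.cos(a)*np.cos(p),np.sin(a)*np.cos(p),-np.sin(p)])
    x=np.array([-np.sin(a),np.cos(a),0.]); y=np.cross(z,x)
    return np.stack([x,y,z],1)
def flip(R): return R@np.diag([-1,-1,1.])
def gp(p,R): return np.array(p)+0.019*R[:,2]   # TCP from grasp point
E
python3 - <<'E'
from h import *
for c in ["scene","side"]:
    d=np.load(f"c_{c}.npz"); P=d["W"].reshape(-1,3); P=P[~np.isnan(P[:,0])]
    q=P[(P[:,2]>.42)&(P[:,2]<.48)&(P[:,0]>.5)&(P[:,0]<.62)&(P[:,1]>-.52)&(P[:,1]<-.02)]
    print(c,cv2.minAreaRect(q[:,:2].astype(np.float32)*1000),np.percentile(q,[1,99],axis=0).round(3).tolist())
O=np.array([.568,-.265,0]); a=np.radians(2.4); R=np.array([[np.cos(a),-np.sin(a),0],[np.sin(a),np.cos(a),0],[0,0,1]])
def C(x,y,z): return O+R@np.array([x,y,z])
for n,p,pts in [("h",0,[C(-.047,-.1,.1),C(-.047,-.1,.33)]),("tab",0,[C(-.25,.065,.045),C(-.2,.15,.045),C(-.18,.25,.045)]),("ins",12,[C(-.1,.065,.14),C(.035,.065,.1)])]:
    for pt in pts:
        for pitch in [25,35,45,55]:
            for f in (0,1):
                T=fr(2.4,pitch+p); T=flip(T) if f else T
                j=inverse_kinematics(gp(pt,T),T)
                print(n,pt.round(2),pitch+p,f,None if j is None else np.round(j).astype(int).tolist())
E
```

```text
scene ((582.3914794921875, -265.9178466796875), (39.201263427734375, 404.68505859375), 2.344406843185425) [[0.558, -0.467, 0.422], [0.604, -0.07, 0.476]]
side ((579.8347778320312, -264.08831787109375), (42.181060791015625, 401.8665466308594), 2.564181327819824) [[0.555, -0.463, 0.424], [0.602, -0.067, 0.477]]
h [ 0.53 -0.37  0.1 ] 25 0 [15, 55, 64, 126, 243, 100, -129]
h [ 0.53 -0.37  0.1 ] 25 1 [15, 55, 64, 126, 243, 100, 51]
h [ 0.53 -0.37  0.1 ] 35 0 [98, 38, -50, 120, -75, 20, -137]
h [ 0.53 -0.37  0.1 ] 35 1 [104, 44, -60, 119, -60, 13, 31]
h [ 0.53 -0.37  0.1 ] 45 0 [36, 24, 22, 117, -81, 45, -150]
h [ 0.53 -0.37  0.1 ] 45 1 [71, 25, -22, 116, -66, 30, 22]
h [ 0.53 -0.37  0.1 ] 55 0 [73, 25, -31, 109, -29, 29, 163]
h [ 0.53 -0.37  0.1 ] 55 1 [61, 22, -15, 110, -41, 32, -7]
h [ 0.53 -0.37  0.33] 25 0 [43, 9, 22, 115, -82, 60, -155]
h [ 0.53 -0.37  0.33] 25 1 [75, 9, -14, 114, -78, 54, 23]
h [ 0.53 -0.37  0.33] 35 0 [2, 11, 64, 109, -72, 63, -169]
h [ 0.53 -0.37  0.33] 35 1 [70, 7, -12, 107, -62, 52, 5]
h [ 0.53 -0.37  0.33] 45 0 [30, 7, 26, 101, -50, 57, 170]
h [ 0.53 -0.37  0.3
[... 1274 characters left out ...]
-0.2   0.14] 57 0 [15, 1, 22, 129, -42, 31, 162]
ins [ 0.47 -0.2   0.14] 57 1 [52, 2, -16, 127, -41, 31, -19]
ins [ 0.47 -0.2   0.14] 67 0 [45, 4, -14, 119, -18, 38, 136]
ins [ 0.47 -0.2   0.14] 67 1 [46, 4, -16, 119, -18, 38, -45]
ins [ 0.6 -0.2  0.1] 37 0 [83, 35, -61, 129, 187, 13, -56]
ins [ 0.6 -0.2  0.1] 37 1 [83, 35, -61, 129, 187, 13, 124]
ins [ 0.6 -0.2  0.1] 47 0 [55, 19, -30, 123, -80, 12, -162]
ins [ 0.6 -0.2  0.1] 47 1 [55, 19, -30, 123, -80, 12, 18]
ins [ 0.6 -0.2  0.1] 57 0 [52, 20, -32, 115, -12, 19, 128]
ins [ 0.6 -0.2  0.1] 57 1 [41, 18, -18, 115, -27, 20, -39]
ins [ 0.6 -0.2  0.1] 67 0 [47, 22, -30, 106, 5, 33, 109]
ins [ 0.6 -0.2  0.1] 67 1 [34, 20, -14, 106, -8, 33, -60]
```

Run:
```python
from h import *
for pitch in [40,45,50]:
  for yaw in [-60,-45,-30,-15,0,15]:
    r=[]
    for x in np.arange(.3,.52,.03):
      for y in np.arange(-.28,.08,.06):
        e=np.array([x,y])+.1*np.array([np.cos(np.radians(yaw)),np.sin(np.radians(yaw))])
        if e[0]>.525: continue
        for f in (0,1):
          T=fr(yaw,pitch); T=flip(T) if f else T
          j=inverse_kinematics(gp([x,y,.05],T),T)
          if j is not None: r.append((round(x,2),round(y,2),f,np.round(j).astype(int).tolist())); break
    print(pitch,yaw,len(r)); [print("   ",k) for k in r[-3:]]
```

```text
40 -60 31
    (np.float64(0.45), np.float64(-0.04), 0, [3, 36, -49, 130, 77, 81, -69])
    (np.float64(0.45), np.float64(0.02), 0, [-3, 40, -51, 124, 73, 87, -71])
    (np.float64(0.45), np.float64(0.08), 0, [-4, 50, -62, 118, 74, 100, -75])
40 -45 16
    (np.float64(0.45), np.float64(-0.04), 0, [-11, 24, -31, 141, 85, 62, -68])
    (np.float64(0.45), np.float64(0.02), 0, [-11, 29, -41, 135, 80, 71, -68])
    (np.float64(0.45), np.float64(0.08), 0, [-10, 37, -51, 129, 78, 83, -69])
40 -30 2
    (np.float64(0.39), np.float64(0.08), 0, [-10, 34, -62, 144, 82, 82, -75])
    (np.float64(0.42), np.float64(0.08), 0, [-12, 30, -51, 142, 85, 74, -71])
40 -15 0
40 0 6
    (np.float64(0.39), np.float64(-0.28), 0, [16, 38, 64, 143, 261, 79, -117])
    (np.float64(0.42), np.float64(-0.28), 0, [11, 39, 64, 141, 257, 78, -121])
    (np.float64(0.42), np.float64(-0.22), 0, [110, 34, -62, 145, 226, 17, -78])
40 15 11
    (np.float64(0.39), np.float64(-0.16), 0, [116, 35, -64, 145, -79, 17, -118])
    (np.float64(0.42), np.float64(-0.28), 0, [48, 27, 22, 130, -82, 60, -120])
    (np.float64(0.42), np
[... 2126 characters left out ...]
at64(-0.28), 0, [98, 16, -52, 142, 240, 12, -116])
    (np.float64(0.42), np.float64(-0.28), 0, [84, 16, -41, 140, 234, 12, -115])
    (np.float64(0.42), np.float64(-0.22), 0, [83, 13, -50, 146, 202, 12, -91])
50 0 6
    (np.float64(0.36), np.float64(-0.22), 0, [114, 17, -61, 145, -78, 18, -139])
    (np.float64(0.39), np.float64(-0.28), 0, [59, 14, 1, 137, -82, 34, -137])
    (np.float64(0.42), np.float64(-0.28), 0, [73, 17, -20, 135, -81, 26, -141])
50 15 14
    (np.float64(0.42), np.float64(-0.28), 0, [16, 29, 54, 129, -79, 64, -131])
    (np.float64(0.42), np.float64(-0.22), 0, [9, 23, 54, 136, -82, 57, -131])
    (np.float64(0.42), np.float64(-0.16), 0, [37, 12, 11, 141, -82, 37, -134])
```

Run:
```python
from h import *
for c in ["scene","side"]:
    d=np.load(f"c_{c}.npz"); P=d["W"].reshape(-1,3); P=P[~np.isnan(P[:,0])]
    q=P[(P[:,2]>.03)&(P[:,2]<.25)&(P[:,0]>.50)&(P[:,0]<.56)&(P[:,1]>-.40)&(P[:,1]<-.33)]
    print(c,len(q),np.percentile(q,[3,50,97],axis=0).round(3).tolist())
    q=P[(P[:,0]>.1)&(P[:,0]<.43)&(P[:,1]>-.5)&(P[:,1]<-.3)]; print(np.percentile(q,[50,90],axis=0).round(3).tolist())
T=flip(fr(2.4,45)); g=np.array([.53,-.363,.13])
p=gp(g,T)-.14*T[:,2]
s=read_state(); move_l(np.array(s["position"])+[0,0,.12],feed=.3)
reach(p,T); print(np.round(read_state()["joint_positions"]),read_state()["time_s"])
f=grab_frame("wrist"); save(f,"w1.png"); np.savez("c_w1",W=cloud(f),f=f["frame"])
o=find_in("wrist","sash_handle"); print(o[:2])
```

```text
scene 269 [[0.527, -0.377, 0.085], [0.534, -0.372, 0.137], [0.558, -0.362, 0.17]]
[[0.168, -0.435, 0.593], [0.375, -0.357, 0.672]]Traceback (most recent call last):
  File "<stdin>", line 5, in <module>
    return _quantile_unchecked(
        a, q, axis, out, overwrite_input, method, keepdims, weights)
    return _ureduce(a,
                    func=_quantile_ureduce_func,
    ...<5 lines>...
                    overwrite_input=overwrite_input,
                    method=method)
    r = func(a, **kwargs)
    result = _quantile(arr,
                       quantiles=q,
    ...<2 lines>...
                       out=out,
                       weights=wgt)
    slices_having_nans = np.isnan(arr[-1, ...])
                                  ~~~^^^^^^^^^
IndexError: index -1 is out of bounds for axis 0 with size 0
```

Run:
```python
from h import *
T=flip(fr(2.4,45)); g=np.array([.53,-.368,.13])
p=gp(g,T)-.14*T[:,2]
s=read_state(); move_l(np.array(s["position"])+[0,0,.12],feed=.3)
reach(p,T); print(np.round(read_state()["joint_positions"]),read_state()["time_s"])
f=grab_frame("wrist"); save(f,"w1.png"); W=cloud(f); np.savez("c_w1",W=W,f=f["frame"])
P=W.reshape(-1,3); P=P[~np.isnan(P[:,0])]
q=P[(P[:,2]>.03)&(P[:,2]<.25)&(P[:,0]>.50)&(P[:,0]<.545)&(P[:,1]>-.40)&(P[:,1]<-.33)]
print(len(q),np.percentile(q,[1,50,99],axis=0).round(3).tolist())
```

```text
[ 71.   8.  -7. 114. -54.  52.   9.] 2.75
1789 [[0.525, -0.375, 0.084], [0.527, -0.367, 0.147], [0.544, -0.359, 0.168]]
```

View pics/w1.png

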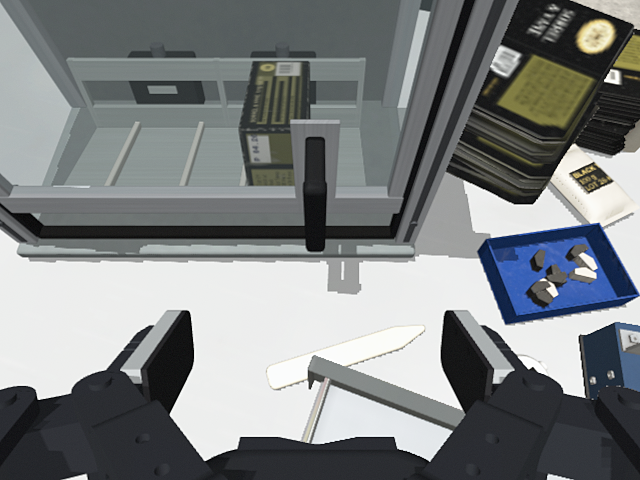

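Run:
```python
from h import *
P=np.vstack([np.load(f"c_{c}.npz")["W"].reshape(-1,3) for c in ["scene","side","w1"]]); P=P[~np.isnan(P[:,0])]
for x in np.arange(.34,.48,.02):
    print(round(x,2),[ (lambda q: round(float(np.percentile(q[:,2],98)),3) if len(q)>3 else None)(P[(abs(P[:,0]-x)<.01)&(abs(P[:,1]-y)<.02)&(P[:,2]<.24)]) for y in (-.28,-.32,-.36,-.40,-.44)])
W=np.load("c_w1.npz")["W"]
for u,v in [(120,155),(190,155),(155,160),(262,160),(250,100),(300,100),(275,65),(120,195),(120,220),(120,250)]: print((u,v),W[v,u].round(3))
```

```text
0.34 [0.007, 0.152, 0.156, 0.155, 0.154]
0.36 [0.006, 0.004, 0.155, 0.153, 0.092]
0.38 [0.002, 0.003, 0.139, 0.091, 0.092]
0.4 [0.001, 0.001, 0.138, 0.147, 0.147]
0.42 [0.002, 0.001, 0.147, 0.148, 0.147]
0.44 [0.002, 0.008, 0.008, -0.0, 0.001]
0.46 [0.003, 0.006, 0.008, 0.009, 0.008]
(120, 155) [ 0.572 -0.219  0.143]
(190, 155) [ 0.574 -0.271  0.142]
(155, 160) [ 0.572 -0.244  0.137]
(262, 160) [ 0.575 -0.325  0.138]
(250, 100) [ 0.575 -0.325  0.197]
(300, 100) [ 0.577 -0.357  0.197]
(275, 65) [ 0.576 -0.343  0.224]
(120, 195) [ 0.569 -0.198  0.092]
(120, 220) [ 0.589 -0.162  0.016]
(120, 250) [ 0.553 -0.172  0.018]
```

Run:
```python
from h import *
T=flip(fr(2.4,50)); g=np.array([.532,-.367,.134])
reach(gp(g,T)-.09*T[:,2],T)
move_l(gp(g,T),feed=.15)
grip(0,60); s=read_state(); print(s["opening"],s["contact_force"],s["time_s"])
move_l(gp(g+[0,0,.215],T),feed=.15)
s=read_state(); print(s["opening"],s["contact_force"],s["time_s"],s["position"])
grip(.06); 
f=grab_frame("scene"); save(f,"s2.png"); W=cloud(f); np.savez("c_s2",W=W)
q=gp(g+[0,0,.215],T)-.12*T[:,2]; move_l(q,feed=.3)
P=W.reshape(-1,3); P=P[~np.isnan(P[:,0])]
f=grab_frame("wrist"); save(f,"w2.png"); W=cloud(f); np.savez("c_w2",W=W)
P=W.reshape(-1,3); P=P[~np.isnan(P[:,0])]
m=P[(P[:,2]>.25)&(P[:,2]<.45)&(P[:,0]>.50)&(P[:,0]<.545)&(P[:,1]>-.40)&(P[:,1]<-.33)]
print(len(m),np.percentile(m,[1,50,99],axis=0).round(3).tolist() if len(m) else 0,read_state()["time_s"])
```

```text
-6.506333509834828e-05 [-4.14890296 -2.59766339  1.08968624] 4.7667
-7.307132193341663e-05 [-0.11099095 -0.05163284  0.56202109] 6.35 [ 0.54381958 -0.36598224  0.33295819]
0 0 7.6
```

View pics/w2.png

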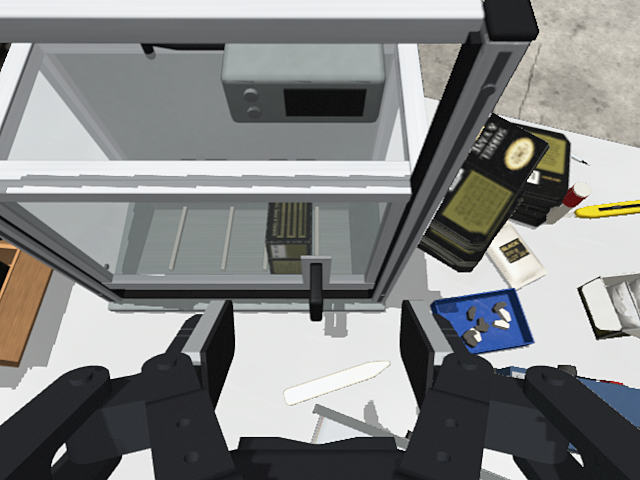

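Run:
```python
from h import *
W=np.load("c_w2.npz")["W"]
for v in range(258,326,6): print(v,[W[v,u].round(3).tolist() for u in (308,312,316,320,326)])
W=np.load("c_w1.npz")["W"]
for v in range(130,260,12): print(v,[W[v,u].round(3).tolist() for u in (304,310,316,322,328)])
print(read_state()["position"],read_state()["orientation"])
```

```text
258 [[0.573, -0.357, 0.18], [0.573, -0.361, 0.18], [0.573, -0.365, 0.18], [0.574, -0.37, 0.18], [0.574, -0.376, 0.179]]
264 [[0.573, -0.356, 0.161], [0.571, -0.361, 0.167], [0.571, -0.365, 0.167], [0.572, -0.37, 0.165], [0.574, -0.377, 0.162]]
270 [[0.572, -0.356, 0.144], [0.564, -0.361, 0.166], [0.565, -0.366, 0.165], [0.565, -0.37, 0.166], [0.574, -0.377, 0.142]]
276 [[0.572, -0.356, 0.122], [0.557, -0.362, 0.168], [0.557, -0.366, 0.167], [0.558, -0.37, 0.166], [0.574, -0.377, 0.12]]
282 [[0.572, -0.355, 0.098], [0.55, -0.362, 0.167], [0.551, -0.366, 0.165], [0.551, -0.371, 0.167], [0.574, -0.378, 0.097]]
288 [[0.573, -0.355, 0.07], [0.543, -0.362, 0.167], [0.543, -0.367, 0.167], [0.543, -0.371, 0.168], [0.574, -0.379, 0.069]]
294 [[0.577, -0.354, 0.027], [0.537, -0.363, 0.166], [0.537, -0.367, 0.166], [0.537, -0.371, 0.166], [0.579, -0.379, 0.026]]
300 [[0.572, -0.354, 0.016], [0.53, -0.363, 0.166], [0.53, -0.367, 0.166], [0.53, -0.371, 0.166], [0.572, -0.38, 0.017]]
306 [[0.562, -0.354, 0.018], [0.526, -0.363, 0.158], [0.526, -0.367, 0.158], [0.526, -0.372, 0.157], [0.564, -0.38,
[... 1208 characters left out ...]
[0.527, -0.373, 0.155], [0.574, -0.377, 0.086]]
214 [[0.527, -0.36, 0.139], [0.526, -0.365, 0.141], [0.526, -0.369, 0.141], [0.527, -0.373, 0.141], [0.605, -0.378, 0.017]]
226 [[0.528, -0.36, 0.12], [0.526, -0.364, 0.124], [0.526, -0.369, 0.125], [0.527, -0.373, 0.124], [0.585, -0.378, 0.025]]
238 [[0.573, -0.355, 0.021], [0.526, -0.364, 0.107], [0.527, -0.369, 0.105], [0.527, -0.373, 0.106], [0.575, -0.379, 0.019]]
250 [[0.561, -0.355, 0.018], [0.526, -0.364, 0.087], [0.526, -0.369, 0.087], [0.527, -0.374, 0.085], [0.562, -0.379, 0.018]]
[ 0.46724812 -0.369042    0.42562857] [[ 0.04271603 -0.76582641  0.64162703]
 [-0.99908667 -0.0320513   0.02825829]
 [-0.00107596 -0.6422481  -0.76649607]]
```

Run:
```python
from h import *
T=flip(fr(2.4,50)); g=np.array([.534,-.367,.128])
grip(.085)
reach(gp(g,T)-.09*T[:,2],T)
move_l(gp(g,T),feed=.15)
s=read_state(); print(gp(g,T),s["position"],s["contact_force"],s["opening"],s["time_s"])
f=grab_frame("wrist"); 
grip(0.03,60)
f2=grab_frame("wrist"); s=read_state(); print(s["opening"],s["contact_force"])
cv2.imwrite("pics/w3.png",cv2.cvtColor(np.vstack([f["frame"],f2["frame"]])[::1],cv2.COLOR_RGB2BGR)[:,::1][::2,::2].repeat(1,0))
im=np.hstack([f["frame"][180:],f2["frame"][180:]]); im=cv2.resize(im,(800,188)); cv2.imwrite("pics/w3.png",cv2.cvtColor(np.vstack([cv2.resize(f["frame"][150:],(480,248)),cv2.resize(f2["frame"][150:],(480,248))]),cv2.COLOR_RGB2BGR))
```

```text
[ 0.54620225 -0.36648857  0.11344516] [ 0.54631558 -0.367675    0.11459061] [-0.43641112 -0.03912587  0.06285708] 0.08504511605412639 9.6917
0.030257839721171294 [0.3691043  0.67329009 0.18487534]
```

View pics/w3.png

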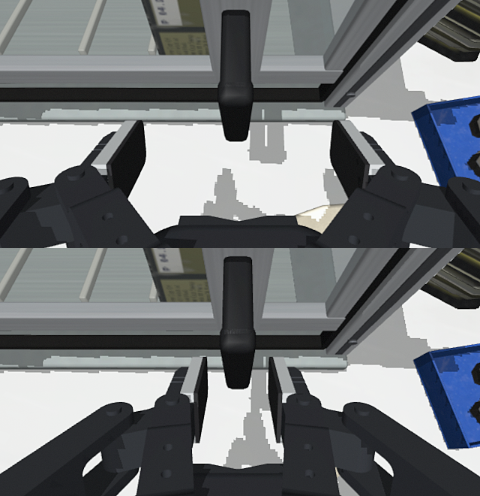

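Run:
```python
from h import *
f=grab_frame("wrist"); W=cloud(f); s=read_state(); print(s["position"],s["opening"],np.round(f["extrinsics"],3).tolist())
p=np.array(s["position"]);R=np.array(s["orientation"])
for v in range(160,420,20): 
    print(v,[(u,W[v,u].round(3).tolist(),((W[v,u]-p)@R).round(3).tolist()) for u in (265,316,370)])
```

```text
[ 0.54617164 -0.36645003  0.11337571] 0.030365638298427335 [[0.041, 0.915, -0.401, 0.487], [-0.999, 0.038, -0.017, -0.37], [-0.001, 0.401, 0.916, 0.294], [0.0, 0.0, 0.0, 1.0]]
160 [(265, [0.577, -0.346, 0.161], [-0.019, -0.055, -0.017]), (316, [0.574, -0.366, 0.167], [0.0, -0.056, -0.023]), (370, [0.578, -0.385, 0.163], [0.02, -0.055, -0.018])]
180 [(265, [0.577, -0.345, 0.147], [-0.021, -0.046, -0.006]), (316, [0.566, -0.366, 0.166], [0.0, -0.049, -0.027]), (370, [0.578, -0.387, 0.147], [0.022, -0.046, -0.006])]
200 [(265, [0.576, -0.343, 0.131], [-0.022, -0.035, 0.007]), (316, [0.557, -0.366, 0.167], [0.0, -0.043, -0.034]), (370, [0.579, -0.389, 0.131], [0.024, -0.035, 0.007])]
220 [(265, [0.576, -0.34, 0.111], [-0.025, -0.022, 0.022]), (316, [0.549, -0.367, 0.167], [0.0, -0.037, -0.039]), (370, [0.579, -0.391, 0.11], [0.026, -0.022, 0.023])]
240 [(265, [0.574, -0.339, 0.092], [-0.027, -0.009, 0.035]), (316, [0.542, -0.367, 0.167], [0.0, -0.031, -0.044]), (370, [0.576, -0.394, 0.092], [0.028, -0.008, 0.035])]
260 [(265, [0.591, -0.328, 0.017], [-0.036, 0.026, 0.103]), (316, [0.535,
[... 576 characters left out ...]
017, -0.01, -0.058])]
340 [(265, [0.509, -0.353, 0.17], [-0.015, -0.008, -0.067]), (316, [0.54, -0.366, -0.001], [-0.0, 0.078, 0.084]), (370, [0.509, -0.384, 0.173], [0.016, -0.01, -0.07])]
360 [(265, [0.503, -0.354, 0.167], [-0.015, -0.002, -0.068]), (316, [0.527, -0.367, -0.001], [-0.0, 0.088, 0.075]), (370, [0.504, -0.384, 0.172], [0.016, -0.005, -0.072])]
380 [(265, [0.498, -0.354, 0.165], [-0.015, 0.003, -0.07]), (316, [0.514, -0.368, -0.001], [-0.0, 0.099, 0.067]), (370, [0.499, -0.384, 0.167], [0.016, 0.002, -0.072])]
400 [(265, [0.493, -0.354, 0.163], [-0.015, 0.009, -0.072]), (316, [0.501, -0.368, -0.001], [-0.0, 0.108, 0.059]), (370, [0.494, -0.385, 0.164], [0.016, 0.008, -0.073])]
```

Run:
```python
from h import *
for c in ["scene","side"]:
    P=np.load(f"c_{c}.npz")["W"].reshape(-1,3); P=P[~np.isnan(P[:,0])]
    q=P[(abs(P[:,0]-.19)<.07)&(abs(P[:,1]+.516)<.08)&(P[:,2]>.165)&(P[:,2]<.5)]
    h,e=np.histogram(q[:,2],np.arange(.165,.36,.01)); print(c,list(zip(e.round(3),h)))
# shut fingers view, retreat a bit first
T=flip(fr(2.4,50)); p=np.array(read_state()["position"])
move_l(p-.06*T[:,2],feed=.2); grip(0)
f=grab_frame("wrist"); save(f,"w4.png"); W=cloud(f); s=read_state(); p=np.array(s["position"]);R=np.array(s["orientation"])
L=((W.reshape(-1,3)-p)@R); L=L[~np.isnan(L[:,0])]
q=L[(abs(L[:,0])<.05)&(abs(L[:,1])<.03)&(L[:,2]<.03)&(L[:,2]>-.2)]
h,e=np.histogram(q[:,2],np.arange(-.2,.03,.01)); print(list(zip(e.round(3),h)))
f=grab_frame("scene"); W=cloud(f); L=((W.reshape(-1,3)-p)@R); L=L[~np.isnan(L[:,0])]
q=L[(abs(L[:,0])<.05)&(abs(L[:,1])<.03)&(L[:,2]<.03)&(L[:,2]>-.2)]
h,e=np.histogram(q[:,2],np.arange(-.2,.03,.01)); print(list(zip(e.round(3),h)))
```

```text
scene [(np.float64(0.165), np.int64(81)), (np.float64(0.175), np.int64(0)), (np.float64(0.185), np.int64(0)), (np.float64(0.195), np.int64(0)), (np.float64(0.205), np.int64(0)), (np.float64(0.215), np.int64(0)), (np.float64(0.225), np.int64(0)), (np.float64(0.235), np.int64(6)), (np.float64(0.245), np.int64(43)), (np.float64(0.255), np.int64(61)), (np.float64(0.265), np.int64(44)), (np.float64(0.275), np.int64(27)), (np.float64(0.285), np.int64(78)), (np.float64(0.295), np.int64(164)), (np.float64(0.305), np.int64(166)), (np.float64(0.315), np.int64(130)), (np.float64(0.325), np.int64(143)), (np.float64(0.335), np.int64(215)), (np.float64(0.345), np.int64(163))]
side [(np.float64(0.165), np.int64(86)), (np.float64(0.175), np.int64(2)), (np.float64(0.185), np.int64(0)), (np.float64(0.195), np.int64(0)), (np.float64(0.205), np.int64(0)), (np.float64(0.215), np.int64(0)), (np.float64(0.225), np.int64(0)), (np.float64(0.235), np.int64(0)), (np.float64(0.245), np.int64(20)), (np.float64(0.255), np.int64(36)), (np.float64(0.265), np.int64(38)), (np.float64(0.275), np.int64(16)), (np.float6
[... 1076 characters left out ...]
int64(72)), (np.float64(-0.18), np.int64(74)), (np.float64(-0.17), np.int64(48)), (np.float64(-0.16), np.int64(31)), (np.float64(-0.15), np.int64(40)), (np.float64(-0.14), np.int64(56)), (np.float64(-0.13), np.int64(26)), (np.float64(-0.12), np.int64(17)), (np.float64(-0.11), np.int64(27)), (np.float64(-0.1), np.int64(14)), (np.float64(-0.09), np.int64(29)), (np.float64(-0.08), np.int64(4)), (np.float64(-0.07), np.int64(5)), (np.float64(-0.06), np.int64(9)), (np.float64(-0.05), np.int64(12)), (np.float64(-0.04), np.int64(2)), (np.float64(-0.03), np.int64(0)), (np.float64(-0.02), np.int64(0)), (np.float64(-0.01), np.int64(0)), (np.float64(0.0), np.int64(18)), (np.float64(0.01), np.int64(35))]
```

```bash
cat >> h.py <<'E'
TO=.038  # fingertips measured 38 mm short of the reported TCP
def gp(p,R): return np.array(p)+(0.019+TO)*R[:,2]
E
python3 - <<'E'
from h import *
T=flip(fr(2.4,50)); g=np.array([.533,-.367,.127])
grip(.06)
move_l(gp(g,T),feed=.15)
s=read_state(); print(s["contact_force"])
grip(0,60); s=read_state(); print(s["opening"],s["contact_force"],s["time_s"])
if s["opening"]>.01:
    move_l(gp(g+[0,0,.216],T),feed=.15)
    s=read_state(); print(s["opening"],s["contact_force"],s["time_s"],s["position"])
E
```

```text
[ 0.12756922 -0.28602007  0.8790967 ]
0.014736662265468619 [-2.98893105  1.00492134  2.35857557] 13.2333
0.015112846022976778 [ 2.43968288 -0.81169336 -5.86573445] 14.825 [ 0.56916236 -0.36540115  0.29834958]
```

Run:
```python
from h import *
s=read_state(); R=np.array(s["orientation"]); p=np.array(s["position"])
grip(.07); move_l(p-.13*R[:,2],feed=.3)
D=flip(fr(0,90))
reach([.38,-.12,.33],D)
reach([.50,.07,.24],D)
print(read_state()["time_s"],np.round(read_state()["joint_positions"]))
f=grab_frame("wrist"); save(f,"w5.png"); W=cloud(f); np.savez("c_w5",W=W)
o=outline_of("wrist","carton")
for k in o[:2]:
    q=W[k["pixels"]]; q=q[~np.isnan(q[:,0])]; t=q[(q[:,2]>.074)&(q[:,2]<.092)]
    print(k["p"],k["rect"],len(q),len(t),np.median(q,0), cv2.minAreaRect(t[:,:2].astype(np.float32)*1000) if len(t)>10 else 0,np.median(t,0))
P=W.reshape(-1,3); P=P[~np.isnan(P[:,0])]
t=P[(P[:,2]>.076)&(P[:,2]<.09)&(P[:,0]>.44)&(P[:,0]<.68)&(P[:,1]>-.02)&(P[:,1]<.2)]
print("rim+carton",cv2.minAreaRect(t[:,:2].astype(np.float32)*1000))
```

```text
17.975 [  18.   14.  -34.   88.    8.   81. -107.]
0.89 [266.0, 150.9, 79.0, 152.3] 11433 11077 [0.54609959 0.10694487 0.08141866] ((541.8525390625, 107.9952392578125), (57.63717269897461, 117.34893798828125), 88.0296630859375) [0.54614264 0.10759541 0.08144789]
rim+carton ((555.4119262695312, 112.39894104003906), (191.52403259277344, 156.6837921142578), 0.7091403603553772)
```

View pics/w5.png

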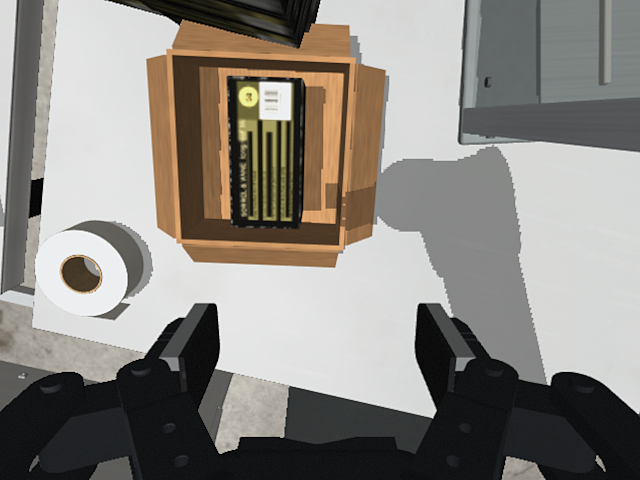

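```bash
cat >> h.py <<'E'
O=np.array([.575,-.265,0.]); YAW=2.4; A=np.radians(YAW)
RC=np.array([[np.cos(A),-np.sin(A),0],[np.sin(A),np.cos(A),0],[0,0,1]])
c12,s12=np.cos(np.radians(12)),np.sin(np.radians(12))
RB=RC@np.array([[c12,0,s12],[0,1,0],[-s12,0,c12]]); OB=O+RC@np.array([.1325,0,.032])
def B(x,y,z): return OB+RB@np.array([x,y,z])
E
python3 - <<'E'
from h import *
fmt=lambda j:None if j is None else np.round(j).astype(int).tolist()
for rel in (42,48):
  for f in (0,1):
    F=(lambda R:flip(R)) if f else (lambda R:R)
    T=F(fr(YAW,rel+12))
    for x in (-.097,-.17,-.25): print("ins",rel,f,x,fmt(inverse_kinematics(gp(B(x,.065,.05),T),T)))
    for h in (-75,-60,-45):
      T=F(fr(h,rel))
      for g in [(.40,0.),(.44,0.),(.44,.04),(.40,-.06)]:
        print("  tab",rel,f,h,g,fmt(inverse_kinematics(gp([*g,.05],T),T)),fmt(inverse_kinematics(gp([*g,.2],T),T)))
E
```

```text
ins 42 0 -0.097 [70, 39, -62, 113, 61, 21, 64]
ins 42 0 -0.17 [-7, 19, 43, 124, -77, 32, -172]
ins 42 0 -0.25 [6, 8, 32, 131, -66, 29, -174]
  tab 42 0 -75 (0.4, 0.0) [-6, 38, -41, 124, 64, 80, -76] [5, 20, -51, 118, 53, 88, -56]
  tab 42 0 -75 (0.44, 0.0) [-4, 40, -41, 119, 66, 82, -72] [5, 24, -50, 113, 57, 90, -54]
  tab 42 0 -75 (0.44, 0.04) [-7, 42, -43, 115, 65, 85, -73] [1, 28, -52, 110, 56, 94, -57]
  tab 42 0 -75 (0.4, -0.06) [0, 35, -38, 128, 68, 75, -74] [12, 15, -49, 123, 55, 81, -50]
  tab 42 0 -60 (0.4, 0.0) [-6, 34, -42, 133, 73, 75, -74] [8, 12, -54, 127, 57, 77, -47]
  tab 42 0 -60 (0.44, 0.0) [-4, 36, -41, 128, 75, 75, -70] [9, 16, -53, 122, 61, 78, -45]
  tab 42 0 -60 (0.44, 0.04) [-8, 38, -43, 125, 73, 78, -70] [4, 20, -54, 119, 60, 83, -49]
  tab 42 0 -60 (0.4, -0.06) [0, 31, -39, 138, 79, 69, -73] [16, 5, -51, 131, 59, 68, -40]
  tab 42 0 -45 (0.4, 0.0) [-5, 30, -43, 142, 85, 69, -74] [14, 0, -55, 135, 59, 60, -35]
  tab 42 0 -45 (0.44, 0.0) [-3, 31, -41, 138, 87, 68, -69] [15, 6, -54, 131, 64, 62, -35]
  tab 42 0 -45 (0.44, 0.04) [-7, 34, -43, 134, 83, 71, -69]
[... 3082 characters left out ...]
3, 39, -62, 132, 76, 81, 109] [21, 9, -62, 125, 52, 72, 141]
  tab 48 1 -60 (0.44, 0.0) [15, 42, -62, 128, 79, 83, 114] [21, 15, -62, 121, 57, 75, 141]
  tab 48 1 -60 (0.44, 0.04) [9, 44, -62, 125, 76, 86, 112] [14, 19, -62, 118, 57, 80, 136]
  tab 48 1 -60 (0.4, -0.06) [22, 36, -62, 137, 81, 76, 113] [-93, -5, 62, 132, 54, 64, 149]
  tab 48 1 -45 (0.4, 0.0) [15, 33, -62, 141, 84, 72, 114] [-105, -14, 61, 135, 61, 69, 147]
  tab 48 1 -45 (0.44, 0.0) [18, 37, -62, 136, 87, 73, 119] [29, 4, -63, 128, 57, 57, 156]
  tab 48 1 -45 (0.44, 0.04) [11, 39, -62, 133, 84, 77, 117] [20, 8, -62, 126, 58, 64, 150]
  tab 48 1 -45 (0.4, -0.06) [-46, 17, 22, 147, 88, 33, 116] [-74, -14, 42, 138, 62, 60, 155]
```

Run:
```python
from h import *
D=flip(fr(-2,90)); g=np.array([.542,.108,.055])
E_=flip(fr(-60,90)); c=np.array([.432,-.058])
if inverse_kinematics(gp([*c,.2],E_),E_) is None: print("no E"); raise SystemExit
reach(gp(g+[0,0,.08],D),D)
move_l(gp(g,D),feed=.15); s=read_state(); print(s["contact_force"],s["time_s"])
grip(.03,35); s=read_state(); print(s["opening"],s["contact_force"])
if s["opening"]<.05: raise SystemExit
move_l(gp(g+[0,0,.13],D),feed=.15)
reach(gp([*c,.17],E_),E_); s=read_state(); print(s["opening"],s["contact_force"],s["time_s"],np.round(s["joint_positions"]))
move_l(gp([*c,.060],E_),feed=.15); move_l(gp([*c,.052],E_),feed=.04)
s=read_state(); print(s["contact_force"],s["time_s"])
f=grab_frame("scene"); save(f,"s3.png")
```

```text
[ 0.47314017 -0.39759591  0.23273543] 19.4833
0.057112974573391394 [-0.43823843 -0.4562853   6.60008809]
0.056976076471922245 [ 1.1867376  -0.05474287 -1.54235069] 21.575 [  25.   10.  -22.  110.    4.   61. -149.]
[1.4886132  0.71734177 1.60991949] 22.8083
```

Run:
```python
from h import *
E_=flip(fr(-60,90)); c=np.array([.432,-.058])
grip(.076); move_l(gp([*c,.19],E_)-np.array([.03,-.05,0]),feed=.3)
f=grab_frame("wrist"); W=cloud(f); save(f,"w6.png")
k=outline_of("wrist","carton")
for o in k[:2]:
    q=W[o["pixels"]]; q=q[~np.isnan(q[:,0])]; t=q[(q[:,2]>.07)&(q[:,2]<.09)]
    print(o["p"],len(t),cv2.minAreaRect(t[:,:2].astype(np.float32)*1000) if len(t)>10 else 0,np.median(t,0) if len(t) else np.median(q,0))
fmt=lambda j:None if j is None else np.round(j).astype(int).tolist()
for g in [(.41,-.02,.05)]:
    T=flip(fr(-60,46)); 
    print(fmt(inverse_kinematics(gp(g,T),T)),fmt(inverse_kinematics(gp(g,T)-.08*T[:,2],T)))
V=flip(fr(-30,58)); print(fmt(inverse_kinematics(gp([.40,-.08,.27],V),V)))
T=flip(fr(YAW,58))
for x in (-.102,-.17,-.23): print(fmt(inverse_kinematics(gp(B(x,.065,.05),T),T)))
print(read_state()["time_s"],fmt(read_state()["joint_positions"]))
```

```text
0.97 23490 ((432.70196533203125, -57.51226043701172), (57.593544006347656, 116.79341125488281), 30.046512603759766) [ 0.43508281 -0.06278941  0.07741833]
[15, 41, -62, 133, 79, 83, 109] [7, 29, -62, 130, 65, 81, 115]
None
[51, 27, -35, 111, 7, 17, -71]
[59, 20, -37, 119, -9, 17, -53]
[49, 11, -19, 125, -39, 22, -23]
23.9333 [22, 5, -24, 113, 2, 63, -153]
```

Run:
```python
from h import *
fmt=lambda j:None if j is None else np.round(j).astype(int).tolist()
for h in (-60,-40,-20,2.4):
  for pi in (50,58,66,75):
    for p in [(.40,-.08,.22),(.42,-.12,.22),(.42,-.17,.2)]:
      V=flip(fr(h,pi)); j=inverse_kinematics(gp(p,V),V)
      if j is not None: print(h,pi,p,fmt(j))
```

```text
-60 50 (0.4, -0.08, 0.22) [-92, -14, 61, 130, 56, 71, 151]
-60 50 (0.42, -0.12, 0.22) [-82, -11, 61, 130, 57, 64, 158]
-60 50 (0.42, -0.17, 0.2) [-72, -9, 61, 132, 60, 54, 162]
-60 58 (0.4, -0.08, 0.22) [59, -10, -67, 124, 27, 51, -175]
-60 58 (0.42, -0.12, 0.22) [61, -5, -66, 122, 33, 50, -174]
-60 58 (0.42, -0.17, 0.2) [54, -1, -53, 125, 38, 45, -174]
-60 66 (0.4, -0.08, 0.22) [19, -5, -27, 121, 24, 56, -171]
-60 66 (0.42, -0.12, 0.22) [21, -2, -23, 119, 25, 54, -165]
-60 66 (0.42, -0.17, 0.2) [25, 0, -20, 121, 26, 48, -160]
-60 75 (0.4, -0.08, 0.22) [22, -3, -23, 117, 14, 59, -158]
-60 75 (0.42, -0.12, 0.22) [25, 0, -21, 114, 15, 58, -153]
-60 75 (0.42, -0.17, 0.2) [29, 2, -18, 115, 15, 54, -147]
-40 50 (0.4, -0.08, 0.22) [22, -15, -34, 136, 39, 37, -169]
-40 50 (0.42, -0.12, 0.22) [25, -12, -29, 134, 41, 33, -165]
-40 50 (0.42, -0.17, 0.2) [31, -10, -25, 136, 45, 25, -162]
-40 58 (0.4, -0.08, 0.22) [21, -13, -27, 131, 26, 41, -153]
-40 58 (0.42, -0.12, 0.22) [24, -10, -23, 129, 26, 38, -147]
-40 58 (0.42, -0.17, 0.2) [28, -8, -19, 130, 26, 32, -141]
-40 66 (0.4, -0.08, 0.22) [22,
[... 847 characters left out ...]

-20 75 (0.42, -0.17, 0.2) [35, 0, -15, 118, 0, 48, -90]
2.4 50 (0.42, -0.12, 0.22) [3, -16, 21, 137, -29, 24, -39]
2.4 50 (0.42, -0.17, 0.2) [-17, -15, 48, 137, -30, 23, -30]
2.4 58 (0.4, -0.08, 0.22) [17, -17, 1, 134, -19, 34, -57]
2.4 58 (0.42, -0.12, 0.22) [14, -12, 9, 131, -21, 34, -50]
2.4 58 (0.42, -0.17, 0.2) [15, -7, 17, 130, -29, 33, -34]
2.4 66 (0.4, -0.08, 0.22) [23, -12, -7, 128, -13, 43, -64]
2.4 66 (0.42, -0.12, 0.22) [28, -8, -6, 124, -15, 43, -57]
2.4 66 (0.42, -0.17, 0.2) [31, -4, -2, 124, -19, 41, -46]
2.4 75 (0.4, -0.08, 0.22) [30, -7, -16, 121, -8, 52, -70]
2.4 75 (0.42, -0.12, 0.22) [34, -3, -15, 117, -8, 52, -65]
2.4 75 (0.42, -0.17, 0.2) [38, 1, -13, 117, -9, 50, -58]
```

Run:
```python
from h import *
V=flip(fr(YAW,58)); reach(gp([.42,-.19,.2],V),V)
f=grab_frame("wrist"); save(f,"w7.png"); W=cloud(f); np.savez("c_w7",W=W); print(read_state()["time_s"],np.round(read_state()["joint_positions"]))
L=(W.reshape(-1,3)-OB)@RB; L=L[~np.isnan(L[:,0])]
fl=L[(L[:,0]>-.10)&(L[:,0]<-.02)&(abs(L[:,2])<.02)]
print("floor",len(fl)); 
m=fl[(abs(fl[:,1]-.065)<.025)]; print("z floor",np.median(m[:,2]), np.polyfit(m[:,0],m[:,2],1))
st=fl[(fl[:,2]>.0045+np.median(m[:,2]))]; h,e=np.histogram(st[:,1],np.arange(-.12,.13,.004)); print([(round(a,3),int(b)) for a,b in zip(e,h) if b>3])
for lo,hi in ((.015,.045),(.085,.115)):
    s=st[(st[:,1]>lo)&(st[:,1]<hi)]; print("strip",len(s),np.percentile(s[:,1],[3,50,97]).round(4),np.polyfit(s[:,0],s[:,1],1).round(4))
bs=L[(abs(L[:,1]-.065)<.03)&(L[:,2]>.02)&(L[:,2]<.07)&(abs(L[:,0])<.03)]; print("back",len(bs),np.percentile(bs[:,0],[5,50,95]).round(4),np.polyfit(bs[:,1],bs[:,0],1).round(3))
lc=L[(L[:,0]<-.05)&(L[:,0]>-.14)&(L[:,1]>-.12)&(L[:,1]<-.02)&(L[:,2]>.02)&(L[:,2]<.09)]
fr_=lc[(lc[:,2]<.07)&(lc[:,0]<-.105)]; print("loaded front",len(fr_),np.percentile(fr_,[3,50,97],axis=0).round(4).tolist()); t=lc[lc[:,2]>.072]; print("top",np.percentile(t,[3,50,97],axis=0).round(4).tolist() if len(t) else 0)
P=W.reshape(-1,3); Lc=(P-O)@RC
sh=Lc[(abs(Lc[:,0])<.02)&(abs(Lc[:,1])<.15)&(Lc[:,2]>.1)]; print("sash low edge", np.percentile(sh[:,2],[1,50]).round(3) if len(sh) else None)
```

```text
25.8583 [ 16.  -6.  19. 129. -31.  35. -29.]
floor 22722
z floor -0.00098304662405923 [ 7.69621763e-05 -9.80419474e-04]
[(np.float64(-0.04), 738), (np.float64(-0.036), 7), (np.float64(-0.032), 316), (np.float64(-0.028), 264), (np.float64(0.024), 171), (np.float64(0.028), 366), (np.float64(0.096), 229), (np.float64(0.1), 299)]
strip 537 [0.0261 0.0291 0.0317] [-0.0004  0.029 ]
strip 528 [0.0976 0.1004 0.1034] [-0.0004  0.1004]Traceback (most recent call last):
  File "<stdin>", line 11, in <module>
    return _quantile_unchecked(
        a, q, axis, out, overwrite_input, method, keepdims, weights)
    return _ureduce(a,
                    func=_quantile_ureduce_func,
    ...<5 lines>...
                    overwrite_input=overwrite_input,
                    method=method)
    r = func(a, **kwargs)
    result = _quantile(arr,
                       quantiles=q,
    ...<2 lines>...
                       out=out,
                       weights=wgt)
    slices_having_nans = np.isnan(arr[-1, ...])
                                  ~~~^^^^^^^^^
IndexError: index -1 is out of bounds for axis 0 with size 0
```

View pics/w7.png

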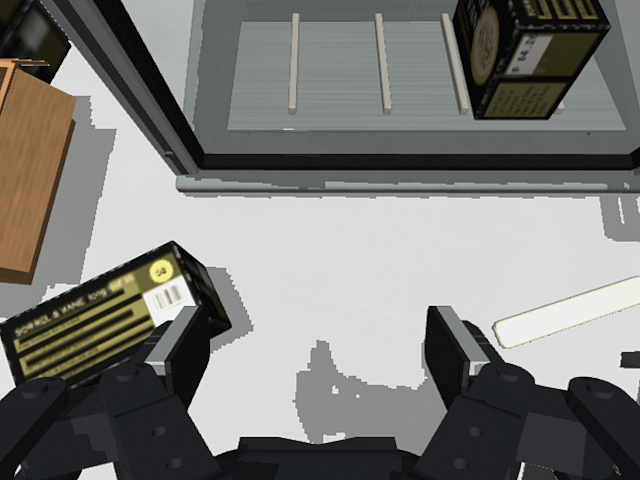

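Run:
```python
from h import *
fmt=lambda j:None if j is None else np.round(j).astype(int).tolist()
T=fr(-60,46); g=np.array([.411,-.0198,.049])
D=flip(fr(-30,75))
grip(.078)
V=fr(-60,60); p=gp(g,T)-.12*T[:,2]
reach(gp([.38,.03,.19],V),V); print(fmt(read_state()["joint_positions"]))
reach(p,T); print(fmt(read_state()["joint_positions"]))
move_l(gp(g,T),feed=.15); s=read_state(); print(s["contact_force"],s["time_s"])
grip(.03,45); s=read_state(); print(s["opening"],s["contact_force"])
if s["opening"]<.05: raise SystemExit
move_l(gp(g+[0,0,.10],T),feed=.15)
s=read_state(); print(s["opening"],s["contact_force"],s["time_s"],fmt(s["joint_positions"]))
for h,pi,q in [(-60,60,(.40,-.06,.21)),(-25,64,(.42,-.12,.22)),(YAW,58,(.43,-.19,.2))]:
    V=fr(h,pi); print(h,fmt(inverse_kinematics(gp(q,V),V)))
V=fr(YAW,58)
for x in (-.102,-.17,-.24): print(x,fmt(inverse_kinematics(gp(B(x,.0647,.05),V),V)))
f=grab_frame("scene"); save(f,"s4.png")
```

```text
[-7, 1, -27, 124, 35, 63, -22]
[-18, 16, -34, 129, 52, 71, -56]
[ 0.31654346 -0.52006094  0.71617874] 28.7083
0.05690013296927613 [-2.00505147  1.52103131  4.90136688]
0.05704068142386234 [-0.08620125 -0.17072446 -2.6623838 ] 29.8417 [-9, 12, -29, 130, 57, 64, -46]
-60 [8, -3, -25, 124, 34, 57, -6]
-25 [-4, -11, 10, 127, 16, 40, 62]
2.4 [-33, -14, 62, 129, -9, 31, 130]
-0.102 [69, 38, -62, 110, 53, 26, 71]
-0.17 [76, 29, -61, 118, 33, 20, 89]
-0.24 [85, 17, -60, 125, -6, 19, 128]
```

View pics/s4.png

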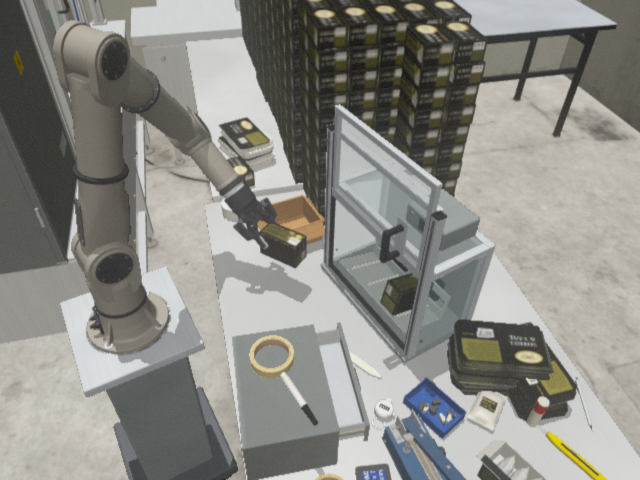

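Run:
```python
from h import *
fmt=lambda j:None if j is None else np.round(j).astype(int).tolist()
V=fr(-60,60); reach(gp([.40,-.06,.21],V),V)
for j in ([30,-4,-17,124,15,40,52],[31,-6,-11,125,-2,36,92],[31,-4,-2,124,-19,41,134],[42,1,-10,126,-33,32,150]): set_joints(j)
T=fr(YAW,58)
reach(gp(B(-.26,.0647,.064),T),T); s=read_state(); print(s["opening"],s["contact_force"],s["time_s"],fmt(s["joint_positions"]))
f=grab_frame("scene"); save(f,"s5.png"); W=cloud(f)
f2=grab_frame("side"); W2=cloud(f2)
for w in (W,W2):
    L=(w.reshape(-1,3)-OB)@RB; L=L[~np.isnan(L[:,0])]
    t=L[(abs(L[:,1]-.065)<.045)&(L[:,2]>.083)&(L[:,2]<.108)&(L[:,0]>-.245)&(L[:,0]<-.14)]
    if len(t)>20: print("top pts",len(t),np.median(t,0).round(4),np.polyfit(t[:,0],t[:,2],1).round(3),cv2.minAreaRect(t[:,:2].astype(np.float32)*1000))
```

```text
0.05706134694363007 [ 0.5838545   0.78385657 -1.2163123 ] 33.65 [43, 6, -10, 127, -41, 27, 160]
top pts 522 [-0.202   0.0585  0.0928] [-0.002  0.092] ((-199.18563842773438, 63.21758270263672), (91.48881530761719, 63.694068908691406), 1.0712560415267944)
top pts 144 [-0.1894  0.0492  0.094 ] [-0.015  0.091] ((-196.29531860351562, 48.59970474243164), (97.16173553466797, 34.25553894042969), 10.603327751159668)
```

View pics/s5.png

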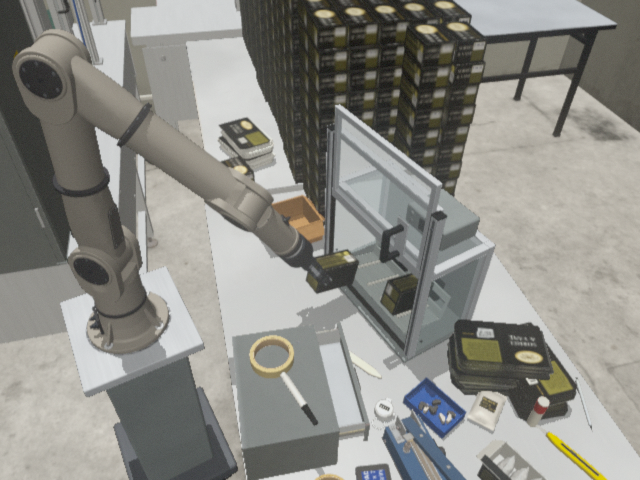

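Run:
```python
from h import *
fmt=lambda j:None if j is None else np.round(j).astype(int).tolist()
T=fr(YAW,58); bx=RB[:,0]; bz=RB[:,2]; y=.0647
def F(): 
    s=read_state(); c=np.array(s["contact_force"]); return np.array([c@bx,c@RB[:,1],c@bz]).round(1)
print(F())
move_l(gp(B(-.235,y,.054),T),feed=.12)
move_l(gp(B(-.170,y,.053),T),feed=.08); print(F())
move_l(gp(B(-.112,y,.053),T),feed=.08); print(F(),fmt(read_state()["joint_positions"]))
z=.053
f0=F()
for z in (.051,.050,.049,.048):
    move_l(gp(B(-.112,y,z),T),feed=.02); f=F(); print("z",z,f)
    if f[2]-f0[2]>3: break
for x in np.arange(-.110,-.094,.002):
    move_l(gp(B(x,y,z),T),feed=.03); f=F(); print("x",x.round(3),f)
    if f[0]<-8: break
print(read_state()["time_s"],fmt(read_state()["joint_positions"]))
```

```text
[ 0.3 -0.4 -1.4]
[-0.1 -0.1 -2. ]
[ 0.4 -0.9 -1.2] [30, 22, -7, 113, -34, 20, 146]
z 0.051 [ 0.4  0.  -1.2]
z 0.05 [-0.1 -0.6 -0.9]
z 0.049 [-1.7 -0.   2.8]
x -0.11 [-0.   0.6  4.5]
x -0.108 [-0.9  0.6  5.3]
x -0.106 [-1.1 -0.3  4.7]
x -0.104 [-1.6  0.4  5.1]
x -0.102 [-1.5  0.5  4.5]
x -0.1 [-14.2   1.7  12.3]
38.2167 [29, 23, -7, 112, -34, 19, 145]
```

Run:
```python
from h import *
fmt=lambda j:None if j is None else np.round(j).astype(int).tolist()
T=fr(YAW,58)
p=np.array(read_state()["position"])
grip(.068); pause(.1); s=read_state(); print(s["contact_force"],s["opening"])
move_l(p-.14*T[:,2],feed=.25)
p2=p-.14*T[:,2]+np.array([-.08,0,.0])
move_l(p2,feed=.25); s=read_state(); print(s["time_s"],fmt(s["joint_positions"]))
f=grab_frame("wrist"); save(f,"w8.png"); W=cloud(f); np.savez("c_w8",W=W)
L=(W.reshape(-1,3)-OB)@RB; L=L[~np.isnan(L[:,0])]
t=L[(abs(L[:,1]-.065)<.05)&(L[:,2]>.02)&(L[:,2]<.07)&(L[:,0]<-.10)&(L[:,0]>-.15)]
if len(t): print("front face",len(t),np.percentile(t,[3,50,97],axis=0).round(4).tolist(),np.polyfit(t[:,1],t[:,0],1).round(3))
t=L[(abs(L[:,1]-.065)<.05)&(L[:,2]>.068)&(L[:,2]<.088)&(L[:,0]<-.01)&(L[:,0]>-.14)]
if len(t)>50: print("top",len(t),cv2.minAreaRect(t[:,:2].astype(np.float32)*1000),np.percentile(t,[3,50,97],axis=0).round(4).tolist())
```

```text
[0.52437541 0.50869139 0.26942386] 0.06789162114805937
39.7667 [33, -1, 0, 122, -31, 37, 148]
front face 4630 [[-0.117, 0.0365, 0.0217], [-0.1158, 0.0632, 0.0465], [-0.1145, 0.0903, 0.0686]] [ 0.001 -0.116]
top 3393 ((-64.04133605957031, 63.064456939697266), (57.33021545410156, 107.60935974121094), 89.76531982421875) [[-0.1166, 0.0366, 0.069], [-0.0942, 0.0633, 0.0778], [-0.0165, 0.0899, 0.0782]]
```

View pics/w8.png

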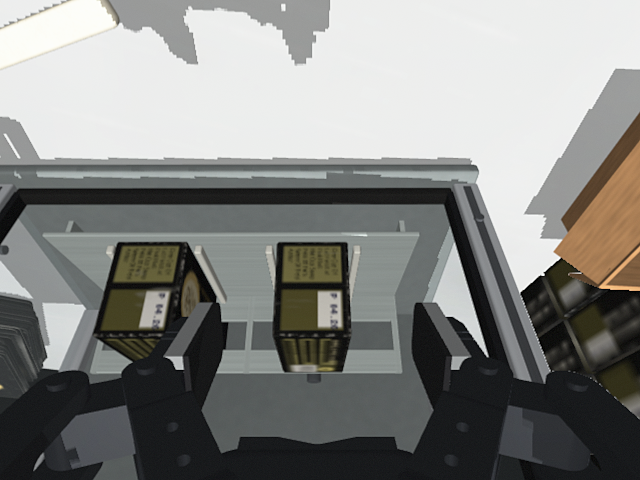

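Run:
```python
from h import *
fmt=lambda j:None if j is None else np.round(j).astype(int).tolist()
T=flip(fr(YAW,57)); g=np.array([.533,-.367,.342])
grip(.06)
print(fmt(inverse_kinematics(gp(g+[0,0,-.254],T),T)))
V=flip(fr(YAW,66)); reach(gp([.42,-.25,.36],V),V)
reach(gp(g,T)-.10*T[:,2],T); s=read_state(); print(s["time_s"],fmt(s["joint_positions"]))
f=grab_frame("wrist"); W=cloud(f); P=W.reshape(-1,3); Lc=(P-O)@RC
q=Lc[(Lc[:,0]>-.06)&(Lc[:,0]<-.03)&(abs(Lc[:,1]+.1)<.012)&(Lc[:,2]>.25)]
print("bar",len(q),np.percentile(q,[2,50,98],axis=0).round(4).tolist() if len(q) else 0)
```

```text
[6, 37, 54, 109, -79, 55, 16]
43.375 [99, 15, -62, 82, -10, 67, -44]
bar 2484 [[-0.0535, -0.1077, 0.3045], [-0.0494, -0.1003, 0.3794], [-0.0308, -0.0931, 0.3818]]
```

Run:
```python
from h import *
fmt=lambda j:None if j is None else np.round(j).astype(int).tolist()
T=flip(fr(YAW,57)); g=np.array([.5325,-.3675,.340])
move_l(gp(g,T),feed=.15)
grip(0,50); s=read_state(); print(s["opening"],s["contact_force"],s["time_s"])
if s["opening"]<.01: raise SystemExit
move_l(gp(g-[0,0,.235],T),feed=.12); s=read_state(); print(s["opening"],s["contact_force"],s["time_s"],fmt(s["joint_positions"]))
base=s["contact_force"][2]
for d in np.arange(.240,.262,.003):
    move_l(gp(g-[0,0,d],T),feed=.03); s=read_state(); print(d.round(3),np.round(s["contact_force"],1))
    if s["contact_force"][2]-base>10: break
print(s["time_s"],s["position"])
```

```text
0.015434856296630488 [-3.36978113  1.48569218  3.06633231] 44.7167
0.015407029734330937 [-0.25109505  2.45540277 -2.04470142] 46.825 [82, 35, -49, 106, 6, 25, -49]
0.24 [-0.5  2.2 -3. ]
0.243 [-0.4  3.8 -2. ]
0.246 [-1.2  3.7 -2.7]
0.249 [-1.3  4.9 -2.7]
0.252 [-1.8  4.5 -1.5]
0.255 [-14.8   8.6  15.7]
48.3917 [ 0.56338976 -0.36580668  0.03927846]
```

Run:
```python
from h import *
T=flip(fr(YAW,57)); p=np.array(read_state()["position"])
grip(.06); print(np.round(read_state()["contact_force"],1)); move_l(p-.15*T[:,2],feed=.2)
f=grab_frame("wrist"); save(f,"w9.png"); P=cloud(f).reshape(-1,3); Lc=(P-O)@RC
q=Lc[(Lc[:,0]>-.06)&(Lc[:,0]<-.03)&(abs(Lc[:,1]+.1)<.012)&(Lc[:,2]>.03)]
print("bar",len(q),np.percentile(q,[2,50,98],axis=0).round(4).tolist())
s=read_state(); print(s["time_s"],s["position"],np.round(s["contact_force"],1))
```

```text
[-0.6 -0.1 -0.6]
bar 1838 [[-0.0535, -0.1077, 0.0485], [-0.0508, -0.1002, 0.1246], [-0.031, -0.0929, 0.1282]]
49.8417 [ 0.48163092 -0.36830958  0.16405331] [-0.2  0.  -1.2]
```

View pics/w9.png

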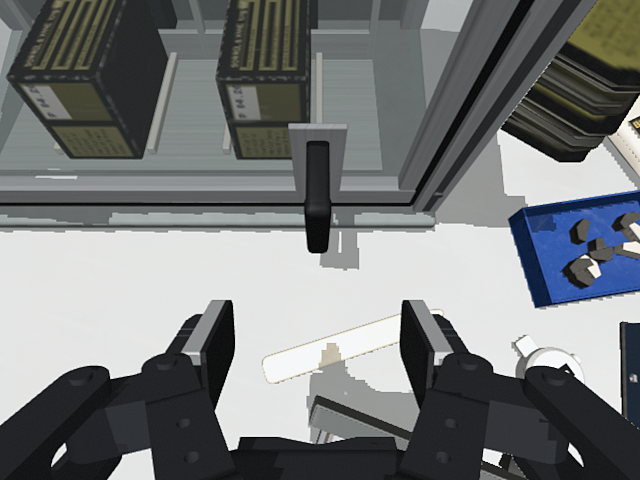

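Run:
```python
from rig import *
pause(.3); print(close_job(), read_state()["time_s"])
```

```text
the job is handed in; nothing more can be done
the job is handed in; nothing more can be done
```

The second tea carton is in the left lane with its end against the backstop, the sash is shut, and the job was handed in at about 50 s of the 72 s allowed. I raised the sash about 0.25 m and lifted the carton out of the case. It stood free on the table on its long narrow side. I then took it at a slant by one end, slid it home and let go, and lowered the sash until it met the sill.

**Last checks**
- **Carton:** its front face measured 115.8 mm from the backstop (117 expected). It lay 1.7 mm off the lane's middle at bed y 63.3 mm, square to the lane, with its top 78 mm off the bed.
- **Sash:** the top of the handle bar was at 128.2 mm, against 128.5 mm when shut.
- **Robot:** the arm was clear, and the last force reading was about 1 N, which is near zero.
- **Loaded carton and bystanders:** the loaded carton and the bone folder looked undisturbed in the last picture. I did not measure the loaded carton's displacement or recheck the other bystanders separately.

**What disagreed**
- The first handle grasp closed on nothing. The cameras showed the fingertips ending about 38 mm short of the reported TCP, so I corrected every later pose for that. The sash had not moved.
- One wrench reading while pressing the sash shut jumped to about 23 N, and it fell away when I let go.

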